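Put the printing blocks back in their own trays

TASK

The three wooden printing blocks have been put back in one another's trays. Get each block into the tray whose card shows its ornament, using the empty tray with the blank card to park a block on the way; each should end standing ornament up in the middle of its tray, lengthwise and square between the two ridges. Set the blocks down rather than drop them, and leave the ink tin, roller and wooden bar where they are.

Things in the scene. Friction and masses are not known exactly. Their poses are not given: they have to be found in the camera images.
- block_disc_center (a point): Loose pale wood block; its black raised ornament is one round disc (38 mm across). Wood 64 (own x) x 46 (y) x 40 mm high, ornament 4 mm more: 44 mm in all, about 0.09 kg. This point: its centre, 22 mm above the underside; z up through the ornament. It starts in a wrong tray, x roughly along the tray x (within 0.15 rad); grasp across the 46 mm, where the tray has no ridges.
- block_cross_center (a point): Loose pale wood block; its black raised ornament is a plus-shaped cross (38 mm across). Wood 64 (own x) x 46 (y) x 40 mm high, ornament 4 mm more: 44 mm in all, about 0.09 kg. This point: its centre, 22 mm above the underside; z up through the ornament. It starts in a wrong tray, x roughly along the tray x (within 0.15 rad); grasp across the 46 mm, where the tray has no ridges.
- block_bars_center (a point): Loose pale wood block; its black raised ornament is three separate parallel bars (together 38 x 38 mm). Wood 64 (own x) x 46 (y) x 40 mm high, ornament 4 mm more: 44 mm in all, about 0.09 kg. This point: its centre, 22 mm above the underside; z up through the ornament. It starts in a wrong tray, x roughly along the tray x (within 0.15 rad); grasp across the 46 mm, where the tray has no ridges.
- tray_disc: Card: one round disc, black, 28 mm across. Fixed plywood tray 136 (x) x 100 (y) x 5 mm, turned up to 15 deg. Origin: middle of its bay, at table height, 5 mm below the floor blocks stand on. Low ridges, 4 mm thick, 6 mm high, at x = +-46 mm bound the bay; its y sides are open. The white card lies beyond the +x ridge (away from the robot), 67 mm from the origin. A block goes in the middle, its 64 mm length along x, either way round.
- tray_cross: Card: a plus-shaped cross, black, 28 mm across. Fixed plywood tray 136 (x) x 100 (y) x 5 mm, turned up to 15 deg. Origin: middle of its bay, at table height, 5 mm below the floor blocks stand on. Low ridges, 4 mm thick, 6 mm high, at x = +-46 mm bound the bay; its y sides are open. The white card lies beyond the +x ridge (away from the robot), 67 mm from the origin. A block goes in the middle, its 64 mm length along x, either way round.
- tray_bars: Card: three parallel bars, black, 28 mm across. Fixed plywood tray 136 (x) x 100 (y) x 5 mm, turned up to 15 deg. Origin: middle of its bay, at table height, 5 mm below the floor blocks stand on. Low ridges, 4 mm thick, 6 mm high, at x = +-46 mm bound the bay; its y sides are open. The white card lies beyond the +x ridge (away from the robot), 67 mm from the origin. A block goes in the middle, its 64 mm length along x, either way round.
- tray_spare: Card blank: the spare tray, empty at the start. Fixed plywood tray 136 (x) x 100 (y) x 5 mm, turned up to 15 deg. Origin: middle of its bay, at table height, 5 mm below the floor blocks stand on. Low ridges, 4 mm thick, 6 mm high, at x = +-46 mm bound the bay; its y sides are open. The white card lies beyond the +x ridge (away from the robot), 67 mm from the origin. A block goes in the middle, its 64 mm length along x, either way round.
- ink_tin_center (a point): Bystander: a loose closed steel ink tin, 72 mm across, 60 mm high, standing upright; this point is its centre. Leave it alone.
- brayer: Bystander: a loose ink roller with a black handle, about 165 mm long (own x, handle to -x), 110 mm wide, 48 mm high; origin on its underside near the middle. Leave it alone.
- wood_bar_center (a point): Bystander: a loose plain bar of darker wood, 130 x 24 x 20 mm, lying flat; this point is its centre. Leave it alone.
Things that resemble listed ones, but are neither listed nor needed, are in the scene too. Leave any yellow look-alike of the part that bears block_cross_center alone. What is shaped like the part that bears block_disc_center but yellow is not meant.

How it is judged:
By the outcome, as a careful person would: the job done as asked, in the order asked, and still so for the second after the job is handed in, with the robot touching nothing.
It also fails if it takes over 112 s, if anything falls off the work surface, if the arm or the gripper's body presses on something with over 40 N, if the wrist force passes 120 N, or if a joint passes its speed limit or range.

ROBOT

A 6-joint arm with a two-finger parallel gripper is mounted at the origin on the work surface. World frame = base frame: x ahead of the robot, y to its left, z up, the work surface at z = 0. Lengths are in m, angles in rad, forces in N, time in s.
With the tool pointing down it reaches from about 0.425 to 0.95 m from the base axis. Payload 14.7 kg.
Tool frame: the origin (TCP) lies midway between the tips of the shut fingers; the grasp point (between the pads) lies 19 mm behind it; z points along the fingers, y is the line along which they close (so a half turn about z gives the same grasp; the last joint's range is limited). The gripper opens to 85 mm and grips with 20 to 120 N. Pads are 22 mm wide; open, the fingers measure 114 mm over their backs; the gripper's body (76 mm by 85 mm) begins 54 mm behind the grasp point. The pads swing forward as they close: fully open they stand 13 mm farther back than shut.
Start: joints at [1.116, 0.48, 1.596, -0, 1.065, -0.047], TCP at [0.258, 0.597, 0.231] pointing down, gripper open.
Joint ranges: [-2.75, 2.75], [-0.82, 2.05], [0.23, 2.67], [-1.56, 4.7], [0.09, 2.69], [-2.92, 2.92]. Speed limits (rad/s): [1.89, 1.89, 2.39, 3.01, 3.01, 3.01].

INTERFACE

Orientations are given as a unit quaternion [x, y, z, w].
In Python, from bench import arm gives the robot as it stands.
- The arm moves only by the shell command python3 -m handwheel 'ROWS' [OPENING] [FORCE]. ROWS is JSON, a list of rows, each a list of 6 numbers: the shift along the world's x, y, z in m, then the turn, a rotation vector about the world's x, y, z in rad. A call has 1 to 20 rows; each row is the pose to reach, as a shift and turn from the pose commanded when the call began; what a row does not reach only later rows make up. A row lasts 1/12 s, in which the tool goes at most 41.7 mm and 7.16 degrees, less where a joint would pass 70% of its speed; a pose out of reach is approached as far as the arm can. A call with a gripper value outside its range is refused whole. OPENING is the closure, from 0 (fully open) to 1 (shut), set as the call begins (- or left out, the last holds). The fingers move at their own pace and stop on an object; FORCE is the grip in N (left out, the last holds). Time passes only in rows, so rows that repeat a pose let the fingers close. It gives the time, the measured TCP pose, the force, the opening and the grip force at its end, in the units of the state.
- arm.get_obs(): the state, without advancing time (a new reading comes with each control period).
- arm.camera(name): name is "side" or "top"; returns a dict with "color" (420x560x3 uint8, red, green, blue), "z_map" (420x560 float32, m along the optical axis (not along the pixel's ray), 0 where there is no reading), "vfov" (degrees; the focal length in pixels is half the picture's height over the tangent of half this angle, whatever the lens; pixels are square), "cx", "cy" (the principal point, pixels), "k1" (the pictures are not rectified: a ray, as slopes to the right and down, at radius r is drawn at 1 + k1 r^2 times it, then the intrinsics apply), "world_to_cam" (4x4, takes a point from world to camera coordinates). Camera axes: x right, y down, z forward; pixel columns grow to the right and rows downward; lengths in m; the calibration is good to about 2 mm. A picture is of the moment at which its call begins.
- arm.sign_off(): hands the job in; it is judged then, once.
The state is a dict: "time_s": time; "joint_pos": joint angles; "joint_velocities": joint speeds; "tau": joint torques, N m; "tcp_pos": TCP position; "eef_rot": TCP orientation; "contact_force": force on the tool from outside, world axes, zero at the start; "moment": the same for the moment, N m; "grip_width": finger opening in m; "grasp_force": force on a finger pad.
Only numpy, scipy, OpenCV 4.12 (cv2) and the standard library are available. Lean on these libraries where they do the work, as an engineer would, in place of code of your own. Each camera call takes 0.05 s, during which the arm holds its last target. There are 200 camera calls.

## Working session

There is one attempt and no reset: what is moved stays moved. The work goes in short steps, Python scripts to look and compute and a shell command to move; the robot and the scene stay as the last step left them, time stands still between calls to the robot, and variables do not carry over. Pictures are saved under pics/ and viewed, at most 14 in all, crops included, and the job is handed in when it is done.

```bash
mkdir -p pics; cat > h.py <<'E'
import numpy as np,cv2
from bench import arm
def snap(n):
    c=arm.camera(n); np.savez(f'{n}.npz',**{k:np.asarray(v) for k,v in c.items()}); return c
def world(c,uv):
    """pixels (N,2) -> rays/world using z_map"""
    z=np.asarray(c['z_map']); h,w=z.shape
    f=h/2/np.tan(np.radians(float(c['vfov']))/2)
    uv=np.atleast_2d(uv).astype(float)
    d=(uv-[float(c['cx']),float(c['cy'])])/f
    s=d.copy()
    for _ in range(20): s=d/(1+float(c['k1'])*(s**2).sum(1,keepdims=True))
    T=np.linalg.inv(np.asarray(c['world_to_cam']))
    return s,T
def at_z(c,uv,zw):
    s,T=world(c,uv); r=np.c_[s,np.ones(len(s))]@T[:3,:3].T; o=T[:3,3]
    return o+r*((zw-o[2])/r[:,2])[:,None]
def cloud(c):
    z=np.asarray(c['z_map']);h,w=z.shape
    uv=np.stack(np.meshgrid(np.arange(w),np.arange(h)),-1).reshape(-1,2)
    s,T=world(c,uv); p=np.c_[s,np.ones(len(s))]*z.reshape(-1,1)
    return (p@T[:3,:3].T+T[:3,3]).reshape(h,w,3)
E
python3 - <<'E'
from h import *
for n in('top','side'):
    c=snap(n); cv2.imwrite(f'pics/{n}0.png',cv2.cvtColor(c['color'],cv2.COLOR_RGB2BGR))
    print(n,c['vfov'],c['cx'],c['cy'],c['k1'],np.linalg.inv(c['world_to_cam'])[:3].round(3).tolist())
print(arm.get_obs())
E
```

```text
top 53.266006977586635 282.3059091330503 211.42915431962197 0.045462950989803234 [[0.02, -0.993, 0.117, 0.408], [-1.0, -0.022, -0.012, -0.016], [0.015, -0.117, -0.993, 1.09]]
side 43.285542302769485 273.88334236930797 216.14901749046265 -0.08523819362389298 [[0.912, -0.287, 0.293, 0.137], [-0.41, -0.65, 0.64, -0.86], [0.006, -0.704, -0.711, 0.999]]
{'time_s': 0.1, 'joint_pos': array([ 1.11641900e+00,  4.80769495e-01,  1.59685191e+00, -2.05143342e-05,
        1.06511924e+00, -4.65819379e-02]), 'joint_velocities': array([ 0.00186214, -0.00132557, -0.00186771,  0.00128491, -0.00085669,
        0.00125571]), 'tau': array([ 2.49822378e-04, -9.52261877e+01, -4.31040180e+01, -3.19284563e-04,
        5.23360883e-03, -2.11749347e-05]), 'tcp_pos': array([0.25758049, 0.59634666, 0.23072104]), 'eef_rot': array([ 2.02482907e-01,  9.79285629e-01, -5.58303189e-04, -1.33583931e-04]), 'contact_force': array([-0.31159597, -0.39946227, -0.01805394]), 'moment': array([ 0.01450988, -0.0066974 ,  0.01802824]), 'grasp_force': 0.0, 'grip_width': 0.08511255621287621}
```

View pics/top0.png

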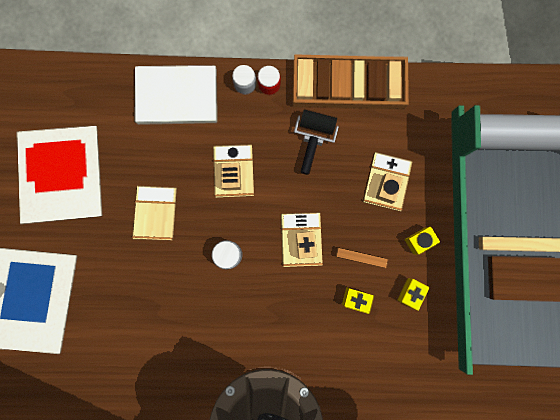

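View pics/side0.png

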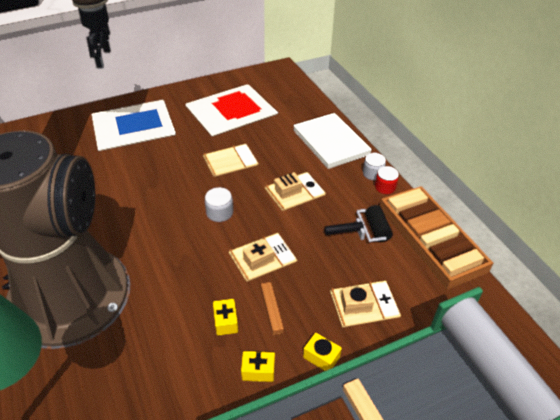

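Tray/block assignment (top view): the bars block (231,176) is in tray_disc, the disc block (390,187) is in tray_cross, and the cross block (306,244) is in tray_bars. The spare tray is at (154,213).

Possible mix-ups:
- yellow disc (424,240)
- yellow crosses (358,300) and (414,294)
- wooden pieces in the box (350,80)
- white blank sheet (175,94)

I choose the pale wood blocks standing in trays and will check them in a close crop.

```bash
cat >> h.py <<'E'
SEEDS={'top':dict(t_disc=(233,170),t_cross=(388,182),t_bars=(302,240),t_spare=(154,213)),
 'side':dict(t_disc=(295,190),t_cross=(366,301),t_bars=(263,256),t_spare=(230,159))}
def rect(xy,hint):
    (cx,cy),(w,h),a=cv2.minAreaRect(xy.astype(np.float32)*1000)
    if w<h: a+=90; w,h=h,w
    a=(a+90)%180-90
    return np.round([cx,cy,w,h,a],1)
def measure(c,n):
    P=cloud(c); im=np.asarray(c['color']).astype(int); hsv=cv2.cvtColor(np.asarray(c['color']),cv2.COLOR_RGB2HSV)
    uv=np.stack(np.meshgrid(np.arange(560),np.arange(420)),-1)
    Q=at_z(c,uv.reshape(-1,2),.005).reshape(420,560,3)
    for k,s in SEEDS[n].items():
        q0=at_z(c,s,.005)[0]
        near=np.hypot(*(P[...,:2]-q0[:2]).transpose(2,0,1))<.1
        m=(near&(im.max(2)>125)).astype(np.uint8)
        m[near&(P[...,2]>.012)]=1
        nl,L,st,_=cv2.connectedComponentsWithStats(m); l=1+np.argmax(st[1:,4]); M=L==l
        low=M&(P[...,2]<.02)
        print(n,k,'tray',rect(Q[low][:,:2],0), 'z',np.median(P[low][:,2]).round(4))
        top=near&(P[...,2]>.037)&(P[...,2]<.07)
        if top.sum()>50:
            print('   block',rect(P[top][:,:2],0),'mean',(P[top].mean(0)*1000).round(1), 'n',top.sum(),end=' ')
            blk=top&(im.max(2)<70)
            b=P[blk]; print('orn',(at_z(c,uv[blk].mean(0),.049)*1000).round(1)[0],blk.sum())
E
python3 - <<'E'
from h import *
for n in('top','side'): measure(np.load(f'{n}.npz'),n)
c=np.load('top.npz')['color'][120:280,120:420]
cv2.imwrite('pics/crop0.png',cv2.resize(c[...,::-1],None,fx=2.6,fy=2.6,interpolation=cv2.INTER_CUBIC))
E
```

```text
top t_disc tray [641.3 101.8 138.3 102.2   3.9] z 0.0052
   block [620.9 105.2  64.6  46.3   2.2] mean [620.8 104.4  45.9] n 458 orn [621.  106.4  49. ] 122
top t_cross tray [ 622.  -305.4  138.6  102.1  -12.8] z 0.0048
   block [ 599.9 -302.    64.3   45.7  -17.4] mean [ 598.7 -300.7   45.7] n 464 orn [ 598.7 -300.    49. ] 181
top t_bars tray [464.5 -80.9 137.5 101.2   3. ] z 0.005
   block [449.8 -91.3  63.9  46.2   7.3] mean [449.6 -90.7  45.2] n 470 orn [450.6 -90.1  49. ] 101
top t_spare tray [525.5 301.2 137.8 103.   -1.2] z 0.0049
side t_disc tray [636.8 101.8 154.8 150.9   3.8] z 0.0057
   block [619.  104.9  64.5  51.4   4.7] mean [617.  102.3  46.2] n 323 orn [620.  109.8  49. ] 32
side t_cross tray [ 622.8 -300.9  142.4  115.2  -13. ] z 0.0069
   block [ 598.9 -301.3   65.8   48.5  -18.6] mean [ 596.2 -303.8   47.1] n 561 orn [ 598.6 -301.5   49. ] 152
side t_bars tray [461.2 -78.2 149.8 112.7   2.8] z 0.0058
   block [447.6 -89.9  65.7  48.8   8.2] mean [445.7 -93.4  45.8] n 454 orn [448.8 -90.   49. ] 59
side t_spare tray [525.  305.2 145.8 119.3  -1.8] z 0.0057
```

View pics/crop0.png

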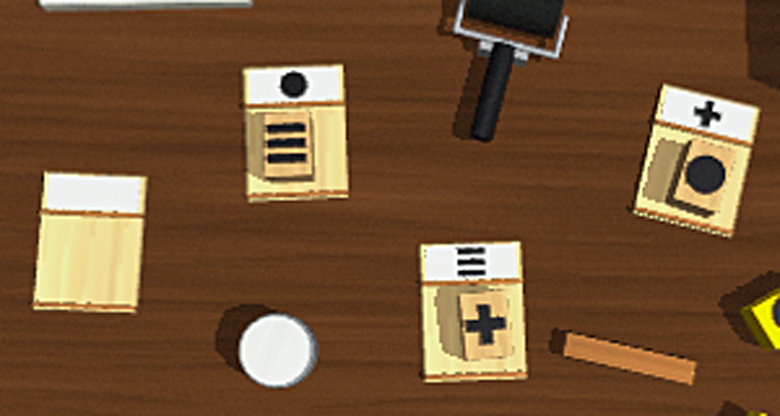

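The crop shows the ornaments clearly: bars (286,142) below the disc card, disc (706,175) below the cross card, cross (486,325) below the bars card, and an empty spare tray (90,245). All three are pale wood, so the choice is confirmed. Next I need the bay offset from the plate (cards and ridges).

```bash
python3 - <<'E'
from h import *
T=dict(t_disc=(641.3,101.8,3.9),t_cross=(622,-305.4,-12.8),t_bars=(464.5,-80.9,3.),t_spare=(525.5,301.2,-1.2))
c=np.load('top.npz'); uv=np.stack(np.meshgrid(np.arange(560),np.arange(420)),-1)
Q=at_z(c,uv.reshape(-1,2),.005).reshape(420,560,3)[...,:2]*1000
im=c['color'].astype(int)
for k,(x,y,a) in T.items():
    a=np.radians(a);R=np.array([[np.cos(a),-np.sin(a)],[np.sin(a),np.cos(a)]])
    L=(Q-[x,y])@R
    ins=(abs(L[...,0])<75)&(abs(L[...,1])<55)
    w=ins&(im[...,2]>195)&(im.max(2)-im.min(2)<45)
    # left strip profile (y local 28..46 / -46..-28), blue-channel vs x
    out=[]
    for lo,hi in((-46,-30),(30,46)):
        s=(L[...,1]>lo)&(L[...,1]<hi)&(abs(L[...,0])<75)
        b=np.digitize(L[...,0][s],np.arange(-75,76,3)); v=np.array([im[s].sum(1)[b==i].mean() if (b==i).any() else 0 for i in range(1,51)])
        out.append(v.astype(int))
    print(k,'card',cv2.minAreaRect(L[w].astype(np.float32)))
    print(' x',np.arange(-73.5,75,3)[[1,2,3,4,5]], out[0][:12],out[0][28:48]); print(out[1][:12],out[1][28:48])
E
```

```text
t_disc card ((49.420387268066406, -1.0151634216308594), (34.08369445800781, 90.22907257080078), 0.008866216987371445)
 x [-70.5 -67.5 -64.5 -61.5 -58.5] [203 167 595 360 384 642 628 620 623 621 621 620] [619 623 620 616 638 400 336 604 727 718 714 715 716 720 719 720 721 726
 759 531]
[179 193 393 378 403 661 648 642 656 493 491 450] [415 419 408 403 433 584 291 592 735 722 718 717 721 719 719 719 715 723
 746 510]
t_cross card ((49.271385192871094, -0.0005035400390625), (90.74260711669922, 34.22261428833008), 89.62085723876953)
 x [-70.5 -67.5 -64.5 -61.5 -58.5] [159 149 478 334 445 635 626 626 629 596 619 613] [594 598 602 614 644 446 331 546 726 722 715 712 716 718 713 716 716 725
 736 537]
[164 167 508 290 402 656 653 630 459 407 413 418] [437 543 645 641 668 459 294 503 728 727 692 724 721 707 721 721 719 714
 736 526]
t_bars card ((49.3116455078125, -0.469451904296875), (35.18216323852539, 89.87802124023438), 0.19105909764766693)
 x [-70.5 -67.5 -64.5 -61.5 -58.5] [186 148 518 431 376 597 625 624 627 613 583 572] [595 621 617 596 635 533 380 412 737 723 718 720 719 720 717 717 717 722
 747 616]
[191 145 608 364 373 667 644 641 640 641 642 645] [495 541 563 564 573 530 342 518 735 722 719 719 720 719 723 723 724 727
 750 642]
t_spare card ((48.802490234375, 0.4452667236328125), (34.84130096435547, 91.04779815673828), 0.10140857100486755)
 x [-70.5 -67.5 -64.5 -61.5 -58.5] [183 175 630 367 384 651 626 615 619 619 621 622] [618 621 616 609 622 456 335 684 716 713 714 709 716 712 709 719 718 716
 723 485]
[171 203 616 297 365 671 636 638 636 635 636 638] [632 631 631 637 668 375 288 604 740 727 718 718 719 719 716 715 721 729
 748 407]
```

The bay origin is 18 mm behind the plate centre: the card is at +49 and the ridges are at about -63 and +28. The cycle is bars→spare, disc→tray_disc, cross→tray_cross, bars→tray_bars. First I move above the bars block.

```bash
python3 -m handwheel '[[0.363,-0.491,-0.09,0,0,0.457],[0.363,-0.491,-0.09,0,0,0.457],[0.363,-0.491,-0.09,0,0,0.457],[0.363,-0.491,-0.09,0,0,0.457],[0.363,-0.491,-0.09,0,0,0.457],[0.363,-0.491,-0.09,0,0,0.457],[0.363,-0.491,-0.09,0,0,0.457],[0.363,-0.491,-0.09,0,0,0.457],[0.363,-0.491,-0.09,0,0,0.457],[0.363,-0.491,-0.09,0,0,0.457],[0.363,-0.491,-0.09,0,0,0.457],[0.363,-0.491,-0.09,0,0,0.457],[0.363,-0.491,-0.09,0,0,0.457],[0.363,-0.491,-0.09,0,0,0.457],[0.363,-0.491,-0.09,0,0,0.457],[0.363,-0.491,-0.09,0,0,0.457],[0.363,-0.491,-0.09,0,0,0.457],[0.363,-0.491,-0.09,0,0,0.457],[0.363,-0.491,-0.09,0,0,0.457],[0.363,-0.491,-0.09,0,0,0.457]]' 0.15 40
cat >> h.py <<'E'
def go(x,y,z,yaw):
    """print shift/turn (mm->m, block yaw deg) from the present pose so tool y closes across block y"""
    from scipy.spatial.transform import Rotation as R
    o=arm.get_obs(); r=R.from_quat(o['eef_rot'])
    t=np.radians(yaw+90); zt=np.array([0,0,-1.]); yt=np.array([np.cos(t),np.sin(t),0])
    if yt@r.as_matrix()[:,1]<0: yt=-yt
    G=R.from_matrix(np.c_[np.cross(yt,zt),yt,zt])
    print(o['time_s'],'shift',(np.array([x,y,z])/1000-o['tcp_pos']).round(4),'turn',(G*r.inv()).as_rotvec().round(4),'q',o['joint_pos'].round(2),'w',o['grip_width'],'gf',o['grasp_force'],'F',o['contact_force'].round(1))
E
python3 -c "
from h import *
go(620.8,105.5,10,2.8)"
```

```text
time_s: 1.77
tcp_pos: [0.6201, 0.1069, 0.1415]
eef_rot: [-0.025, 1.0, 0.0, -0.0]
contact_force: [-0.4, -0.1, -0.9]
grip_width: 0.0724
grasp_force: 0.0
1.7667 shift [ 0.0007 -0.0014 -0.1315] turn [-0.0001 -0.0001 -0.0018] q [ 0.12  0.55  1.73  0.    0.86 -1.5 ] w 0.07235359798956609 gf 0.0 F [-0.4 -0.1 -0.9]
```

```bash
python3 -m handwheel '[[0,0,-0.03,0,0,0],[0,0,-0.06,0,0,0],[0,0,-0.085,0,0,0],[0,0,-0.105,0,0,0],[0,0,-0.12,0,0,0],[0,0,-0.131,0,0,0],[0,0,-0.131,0,0,0],[0,0,-0.131,0,0,0]]' && python3 -m handwheel '[[0,0,0,0,0,0],[0,0,0,0,0,0],[0,0,0,0,0,0],[0,0,0,0,0,0],[0,0,0,0,0,0],[0,0,0,0,0,0],[0,0,0,0,0,0],[0,0,0,0,0,0]]' 0.8 40
python3 -c "
from h import *
go(620.8,105.5,10,2.8)
c=snap('side'); cv2.imwrite('pics/s1.png',cv2.resize(c['color'][80:280,180:420,::-1],None,fx=3,fy=3))"
```

```text
time_s: 2.43
tcp_pos: [0.6205, 0.1063, 0.0104]
eef_rot: [-0.025, 1.0, -0.0, -0.0]
contact_force: [0.3, -0.2, 0.2]
grip_width: 0.073
grasp_force: 0.0
time_s: 3.1
tcp_pos: [0.6216, 0.1059, 0.0117]
eef_rot: [-0.025, 1.0, 0.0, 0.001]
contact_force: [-0.8, 1.3, 6.9]
grip_width: 0.0456
grasp_force: 41.3
3.1 shift [-0.0008 -0.0004 -0.0017] turn [-0.0004  0.002  -0.0002] q [ 0.12  0.73  1.79  0.    0.62 -1.5 ] w 0.04564885748822117 gf 41.31807267665863 F [-0.8  1.3  6.9]
```

View pics/s1.png

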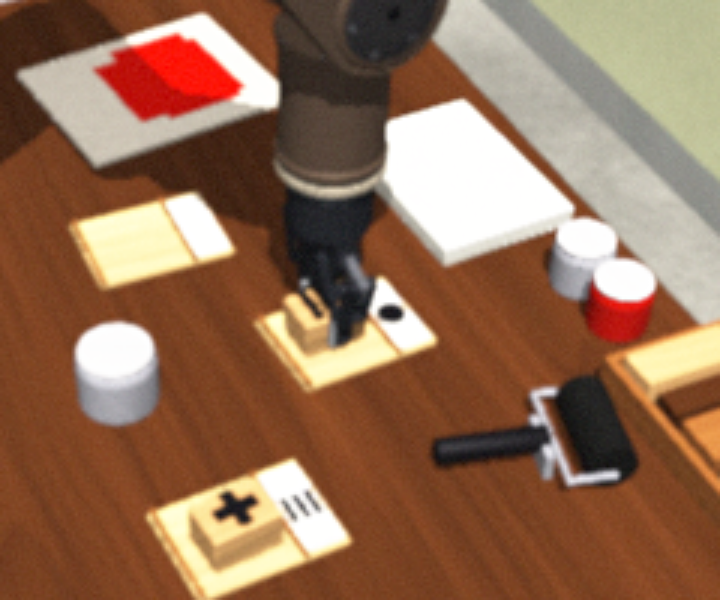

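The picture shows the fingers gripping the bars block (about (320,310) in the crop) at mid-length, width 45.6 mm. Next I lift it and carry it to the spare tray.

```bash
python3 -m handwheel '[[0,0,0.015,0,0,0],[0,0,0.04,0,0,0],[0,0,0.065,0,0,0],[-0.011,0.02,0.075,0,0,-0.01],[-0.028,0.049,0.075,0,0,-0.02],[-0.045,0.078,0.075,0,0,-0.03],[-0.062,0.108,0.075,0,0,-0.04],[-0.079,0.137,0.075,0,0,-0.05],[-0.096,0.167,0.075,0,0,-0.06],[-0.108,0.188,0.075,0,0,-0.07],[-0.113,0.196,0.07,0,0,-0.07],[-0.113,0.196,0.055,0,0,-0.07],[-0.113,0.196,0.035,0,0,-0.07],[-0.113,0.196,0.02,0,0,-0.07],[-0.113,0.196,0.01,0,0,-0.07],[-0.113,0.196,0.006,0,0,-0.07],[-0.113,0.196,0.004,0,0,-0.07],[-0.113,0.196,0.002,0,0,-0.07],[-0.113,0.196,0.001,0,0,-0.07],[-0.113,0.196,0.001,0,0,-0.07]]'
python3 -c "
from h import *
go(507.5,301.6,11.5,-1.2)"
```

```text
time_s: 4.82
tcp_pos: [0.5082, 0.3018, 0.0118]
eef_rot: [0.01, 1.0, 0.0, 0.0]
contact_force: [0.0, -1.1, -0.5]
grip_width: 0.0454
grasp_force: 41.2
4.8167 shift [-0.0007 -0.0002 -0.0003] turn [-0.0004  0.0007 -0.    ] q [ 0.48  0.69  1.89  0.    0.56 -1.07] w 0.045368413004606256 gf 41.207072138786316 F [ 0.  -1.1 -0.5]
```

```bash
python3 -m handwheel '[[0,0,-0.001,0,0,0],[0,0,-0.001,0,0,0]]' && python3 -m handwheel '[[0,0,0,0,0,0],[0,0,0,0,0,0],[0,0,0,0,0,0],[0,0,0,0,0,0],[0,0,0,0,0,0]]' 0.15 && python3 -m handwheel '[[0,0,0.02,0,0,0],[0,0,0.055,0,0,0],[0,0,0.09,0,0,0],[0,0,0.13,0,0,0],[0.091,-0.603,0.13,0,0,-0.29],[0.091,-0.603,0.13,0,0,-0.29],[0.091,-0.603,0.13,0,0,-0.29],[0.091,-0.603,0.13,0,0,-0.29],[0.091,-0.603,0.13,0,0,-0.29],[0.091,-0.603,0.13,0,0,-0.29],[0.091,-0.603,0.13,0,0,-0.29],[0.091,-0.603,0.13,0,0,-0.29],[0.091,-0.603,0.13,0,0,-0.29],[0.091,-0.603,0.13,0,0,-0.29],[0.091,-0.603,0.13,0,0,-0.29],[0.091,-0.603,0.13,0,0,-0.29],[0.091,-0.603,0.13,0,0,-0.29],[0.091,-0.603,0.13,0,0,-0.29],[0.091,-0.603,0.13,0,0,-0.29],[0.091,-0.603,0.13,0,0,-0.29]]' && python3 -m handwheel '[[0,0,0,0,0,0],[0,0,0,0,0,0],[0,0,0,0,0,0],[0,0,0,0,0,0]]'
python3 -c "
from h import *
go(599.2,-301.2,10,-17.8)
measure(snap('top'),'top')"
```

```text
time_s: 4.98
tcp_pos: [0.5082, 0.3018, 0.0116]
eef_rot: [0.01, 1.0, 0.0, 0.001]
contact_force: [-2.9, -3.5, 15.6]
grip_width: 0.0457
grasp_force: 42.9
time_s: 5.4
tcp_pos: [0.5078, 0.3017, 0.0103]
eef_rot: [0.01, 1.0, -0.0, 0.0]
contact_force: [-0.4, -0.1, -0.4]
grip_width: 0.0725
grasp_force: 0.0
time_s: 7.07
tcp_pos: [0.5993, -0.3069, 0.1402]
eef_rot: [0.156, 0.988, -0.001, 0.001]
contact_force: [-1.6, 0.8, 0.1]
grip_width: 0.0721
grasp_force: 0.0
time_s: 7.4
tcp_pos: [0.5987, -0.3001, 0.1403]
eef_rot: [0.154, 0.988, 0.0, -0.0]
contact_force: [1.2, 1.1, -0.4]
grip_width: 0.0726
grasp_force: 0.0
7.4 shift [ 0.0005 -0.0011 -0.1303] turn [-0.0003 -0.0003 -0.0011] q [-0.51  0.6   1.63  0.    0.91 -1.77] w 0.07264603129663655 gf 0.0 F [ 1.2  1.1 -0.4]
top t_disc tray [671.2 103.2 100.8  75.2 -86.6] z 0.0053
top t_cross tray [0. 0. 0. 0. 0.] z nan
   block [ 600.4 -296.2   63.    35.2  -19. ] mean [ 598.1 -295.5   46.1] n 325 orn [ 599.1 -298.1   49. ] 153
top t_bars tray [0. 0. 0. 0. 0.] z nan
top t_spare tray [525.4 301.3 135.5 100.   -1.3] z 0.0052
   block [508.7 301.1  62.9  47.2   0.9] mean [507.7 300.   45.7] n 487 orn [507.9 300.6  49. ] 164
  return _methods._mean(a, axis=axis, dtype=dtype,
  ret = ret.dtype.type(ret / rcount)
```

```bash
python3 -m handwheel '[[0,0,-0.03,0,0,0],[0,0,-0.06,0,0,0],[0,0,-0.085,0,0,0],[0,0,-0.105,0,0,0],[0,0,-0.12,0,0,0],[0,0,-0.1295,0,0,0],[0,0,-0.1295,0,0,0],[0,0,-0.1295,0,0,0]]' && python3 -m handwheel '[[0,0,0,0,0,0],[0,0,0,0,0,0],[0,0,0,0,0,0],[0,0,0,0,0,0],[0,0,0,0,0,0],[0,0,0,0,0,0],[0,0,0,0,0,0],[0,0,0,0,0,0]]' 0.8 40 && python3 -m handwheel '[[0,0,0.015,0,0,0],[0,0,0.045,0,0,0],[0,0,0.075,0,0,0],[0,0,0.1,0,0,0],[0.001,0.015,0.11,0,0,0.02],[0.003,0.045,0.11,0,0,0.06],[0.005,0.08,0.11,0,0,0.1],[0.007,0.115,0.11,0,0,0.13],[0.009,0.15,0.11,0,0,0.17],[0.011,0.185,0.11,0,0,0.21],[0.013,0.22,0.11,0,0,0.24],[0.015,0.255,0.11,0,0,0.27],[0.017,0.29,0.11,0,0,0.3],[0.02,0.325,0.11,0,0,0.33],[0.022,0.36,0.11,0,0,0.36],[0.024,0.385,0.11,0,0,0.379],[0.024,0.4,0.11,0,0,0.379],[0.024,0.402,0.11,0,0,0.379],[0.024,0.402,0.11,0,0,0.379],[0.024,0.402,0.11,0,0,0.379]]'
python3 -c "
from h import *
go(623.3,100.6,11.5,3.9)"
```

```text
time_s: 8.12
tcp_pos: [0.5989, -0.3009, 0.011]
eef_rot: [0.155, 0.988, 0.0, -0.0]
contact_force: [-0.3, -0.4, 0.6]
grip_width: 0.0724
grasp_force: 0.0
time_s: 8.78
tcp_pos: [0.5995, -0.3016, 0.0122]
eef_rot: [0.155, 0.988, -0.0, 0.001]
contact_force: [-0.3, 1.0, 8.1]
grip_width: 0.0454
grasp_force: 41.8
time_s: 10.45
tcp_pos: [0.6225, 0.1001, 0.1209]
eef_rot: [-0.034, 0.999, -0.0, -0.0]
contact_force: [0.4, -0.6, -1.4]
grip_width: 0.0456
grasp_force: 41.3
10.45 shift [ 0.0008  0.0005 -0.1094] turn [ 0.0003 -0.0002  0.    ] q [ 0.11  0.58  1.74 -0.    0.83 -1.53] w 0.045639068568181326 gf 41.29714250564575 F [ 0.4 -0.6 -1.4]
```

```bash
python3 -m handwheel '[[0,0,-0.025,0,0,0],[0,0,-0.055,0,0,0],[0,0,-0.08,0,0,0],[0,0,-0.095,0,0,0],[0,0,-0.102,0,0,0],[0,0,-0.105,0,0,0],[0,0,-0.107,0,0,0],[0,0,-0.108,0,0,0],[0,0,-0.109,0,0,0],[0,0,-0.1095,0,0,0]]' && python3 -m handwheel '[[0,0,0,0,0,0],[0,0,0,0,0,0],[0,0,0,0,0,0],[0,0,0,0,0,0],[0,0,0,0,0,0]]' 0.15 && python3 -m handwheel '[[0,0,0.02,0,0,0],[0,0,0.055,0,0,0],[0,0,0.09,0,0,0],[0,0,0.13,0,0,0],[-0.173,-0.191,0.13,0,0,0.065],[-0.173,-0.191,0.13,0,0,0.065],[-0.173,-0.191,0.13,0,0,0.065],[-0.173,-0.191,0.13,0,0,0.065],[-0.173,-0.191,0.13,0,0,0.065],[-0.173,-0.191,0.13,0,0,0.065],[-0.173,-0.191,0.13,0,0,0.065],[-0.173,-0.191,0.13,0,0,0.065],[-0.173,-0.191,0.13,0,0,0.065],[-0.173,-0.191,0.13,0,0,0.065],[-0.173,-0.191,0.13,0,0,0.065],[-0.173,-0.191,0.13,0,0,0.065]]'
python3 -c "
from h import *
go(449.8,-90.5,10.5,7.6)
measure(snap('side'),'side')" 2>/dev/null
```

```text
time_s: 11.28
tcp_pos: [0.6234, 0.1007, 0.0122]
eef_rot: [-0.034, 0.999, 0.0, 0.001]
contact_force: [-0.5, -2.1, 18.2]
grip_width: 0.0454
grasp_force: 43.7
time_s: 11.7
tcp_pos: [0.6228, 0.1007, 0.0114]
eef_rot: [-0.034, 0.999, -0.0, 0.0]
contact_force: [-0.0, -0.6, 0.1]
grip_width: 0.0725
grasp_force: 0.0
time_s: 13.03
tcp_pos: [0.4505, -0.0895, 0.1412]
eef_rot: [-0.067, 0.998, -0.0, 0.0]
contact_force: [-0.2, 0.1, -0.3]
grip_width: 0.0725
grasp_force: 0.0
13.0333 shift [-0.0007 -0.001  -0.1307] turn [-0.      0.0002 -0.0021] q [-0.26  0.35  2.11  0.    0.68 -1.97] w 0.07254332486945556 gf 0.0 F [-0.2  0.1 -0.3]
side t_disc tray [648.4  90.8 202.1 163.2  39.4] z 0.0042
   block [621.4  99.   65.8  54.1   4.1] mean [619.   95.8  46.1] n 322 orn [623.3 102.   49. ] 75
side t_cross tray [ 637.  -306.5  197.3  174.    77. ] z 0.0057
side t_bars tray [0. 0. 0. 0. 0.] z nan
   block [446.8 -89.9  66.5  49.3   8.6] mean [445.7 -93.3  45.7] n 452 orn [448.9 -90.1  49. ] 58
side t_spare tray [504.1 315.1 129.4  97.   86.4] z 0.0064
   block [506.3 299.5  65.3  52.7   1. ] mean [502.6 297.6  46.3] n 239 orn [508.  304.1  49. ] 47
```

```bash
python3 -m handwheel '[[0,0,-0.03,0,0,0],[0,0,-0.06,0,0,0],[0,-0.001,-0.085,0,0,0],[0,-0.001,-0.105,0,0,0],[0,-0.001,-0.12,0,0,0],[0,-0.001,-0.13,0,0,0],[0,-0.001,-0.13,0,0,0],[0,-0.001,-0.13,0,0,0]]' && python3 -m handwheel '[[0,0,0,0,0,0],[0,0,0,0,0,0],[0,0,0,0,0,0],[0,0,0,0,0,0],[0,0,0,0,0,0],[0,0,0,0,0,0],[0,0,0,0,0,0],[0,0,0,0,0,0]]' 0.8 40 && python3 -m handwheel '[[0,0,0.015,0,0,0],[0,0,0.045,0,0,0],[0,0,0.075,0,0,0],[0,0,0.1,0,0,0],[0.009,-0.012,0.11,0,0,-0.02],[0.024,-0.032,0.11,0,0,-0.06],[0.042,-0.057,0.11,0,0,-0.1],[0.06,-0.082,0.11,0,0,-0.14],[0.078,-0.107,0.11,0,0,-0.18],[0.096,-0.132,0.11,0,0,-0.22],[0.114,-0.157,0.11,0,0,-0.26],[0.132,-0.182,0.11,0,0,-0.3],[0.147,-0.201,0.11,0,0,-0.34],[0.1545,-0.211,0.11,0,0,-0.356],[0.1545,-0.211,0.11,0,0,-0.356],[0.1545,-0.211,0.11,0,0,-0.356],[0.1545,-0.211,0.11,0,0,-0.356]]'
python3 -c "
from h import *
go(604.5,-301.4,11.5,-12.8)"
```

```text
time_s: 13.75
tcp_pos: [0.4497, -0.091, 0.0112]
eef_rot: [-0.067, 0.998, 0.0, -0.0]
contact_force: [-0.3, 0.1, 0.0]
grip_width: 0.0726
grasp_force: 0.0
time_s: 14.42
tcp_pos: [0.4505, -0.0914, 0.0123]
eef_rot: [-0.067, 0.998, -0.0, 0.001]
contact_force: [-0.6, 1.9, 6.8]
grip_width: 0.0458
grasp_force: 40.6
time_s: 15.83
tcp_pos: [0.6035, -0.3016, 0.1215]
eef_rot: [0.111, 0.994, 0.0, -0.0]
contact_force: [0.4, 0.3, -1.7]
grip_width: 0.0453
grasp_force: 41.7
15.8333 shift [ 0.001   0.0002 -0.11  ] turn [-0.0004 -0.0005 -0.0012] q [-0.51  0.63  1.63  0.    0.88 -1.86] w 0.04527139499750726 gf 41.74587786197662 F [ 0.4  0.3 -1.7]
```

```bash
python3 -m handwheel '[[0,0,-0.025,0,0,0],[0,0,-0.055,0,0,0],[0.001,0,-0.08,0,0,0],[0.001,0,-0.095,0,0,0],[0.001,0,-0.102,0,0,0],[0.001,0,-0.105,0,0,0],[0.001,0,-0.107,0,0,0],[0.001,0,-0.108,0,0,0],[0.001,0,-0.109,0,0,0],[0.001,0,-0.1095,0,0,0]]' && python3 -m handwheel '[[0,0,0,0,0,0],[0,0,0,0,0,0],[0,0,0,0,0,0],[0,0,0,0,0,0],[0,0,0,0,0,0]]' 0.15 && python3 -m handwheel '[[0,0,0.02,0,0,0],[0,0,0.055,0,0,0],[0,0,0.09,0,0,0],[0,0,0.13,0,0,0],[-0.0965,0.603,0.13,0,0,0.202],[-0.0965,0.603,0.13,0,0,0.202],[-0.0965,0.603,0.13,0,0,0.202],[-0.0965,0.603,0.13,0,0,0.202],[-0.0965,0.603,0.13,0,0,0.202],[-0.0965,0.603,0.13,0,0,0.202],[-0.0965,0.603,0.13,0,0,0.202],[-0.0965,0.603,0.13,0,0,0.202],[-0.0965,0.603,0.13,0,0,0.202],[-0.0965,0.603,0.13,0,0,0.202],[-0.0965,0.603,0.13,0,0,0.202],[-0.0965,0.603,0.13,0,0,0.202],[-0.0965,0.603,0.13,0,0,0.202],[-0.0965,0.603,0.13,0,0,0.202],[-0.0965,0.603,0.13,0,0,0.202],[-0.0965,0.603,0.13,0,0,0.202]]' && python3 -m handwheel '[[0,0,0,0,0,0],[0,0,0,0,0,0],[0,0,0,0,0,0],[0,0,0,0,0,0]]'
python3 -c "
from h import *
go(508,301.5,10.5,-1.2)
measure(snap('top'),'top')" 2>/dev/null
```

```text
time_s: 16.67
tcp_pos: [0.6058, -0.3026, 0.0127]
eef_rot: [0.111, 0.994, -0.0, 0.001]
contact_force: [0.2, 0.5, -1.4]
grip_width: 0.0457
grasp_force: 41.8
time_s: 17.08
tcp_pos: [0.6053, -0.3023, 0.0119]
eef_rot: [0.111, 0.994, -0.0, 0.0]
contact_force: [-0.1, 0.5, -0.3]
grip_width: 0.0726
grasp_force: 0.0
time_s: 18.75
tcp_pos: [0.508, 0.3057, 0.142]
eef_rot: [0.009, 1.0, 0.001, 0.001]
contact_force: [-1.7, 0.0, -1.0]
grip_width: 0.0724
grasp_force: 0.0
time_s: 19.08
tcp_pos: [0.509, 0.2996, 0.1418]
eef_rot: [0.011, 1.0, -0.0, -0.0]
contact_force: [-0.1, -0.0, -0.3]
grip_width: 0.0723
grasp_force: 0.0
19.0833 shift [-0.001   0.0019 -0.1313] turn [ 0.0002 -0.0001  0.0012] q [ 0.48  0.5   1.82 -0.    0.82 -1.07] w 0.07232996576909155 gf 0.0 F [-0.1 -0.  -0.3]
top t_disc tray [641.4 102.  139.  102.8   3.4] z 0.0051
   block [623.5  98.1  64.2  45.5   2.6] mean [622.7  98.5  46. ] n 457 orn [623.9 100.1  49. ] 161
top t_cross tray [ 622.2 -305.8  139.   103.3  -13. ] z 0.0048
   block [ 605.  -302.2   64.9   46.   -12.2] mean [ 603.8 -301.4   45.3] n 462 orn [ 603.9 -300.2   49. ] 114
top t_bars tray [464.5 -80.8 137.6 102.4   3.2] z 0.0047
top t_spare tray [525.7 300.5 138.6 103.3  -1.8] z 0.0052
   block [500.8 301.1  47.4  47.1 -89.6] mean [493.9 300.3  45.9] n 266 orn [500.3 300.8  49. ] 89
```

```bash
python3 -m handwheel '[[0,0.001,-0.03,0,0,0],[-0.001,0.002,-0.06,0,0,0],[-0.001,0.002,-0.085,0,0,0],[-0.001,0.002,-0.105,0,0,0],[-0.001,0.002,-0.12,0,0,0],[-0.001,0.002,-0.131,0,0,0],[-0.001,0.002,-0.131,0,0,0],[-0.001,0.002,-0.131,0,0,0]]' && python3 -m handwheel '[[0,0,0,0,0,0],[0,0,0,0,0,0],[0,0,0,0,0,0],[0,0,0,0,0,0],[0,0,0,0,0,0],[0,0,0,0,0,0],[0,0,0,0,0,0],[0,0,0,0,0,0]]' 0.8 40 && python3 -m handwheel '[[0,0,0.015,0,0,0],[0,0,0.045,0,0,0],[0,0,0.08,0,0,0],[0,0,0.11,0,0,0],[-0.002,-0.013,0.115,0,0,0.003],[-0.006,-0.038,0.115,0,0,0.007],[-0.011,-0.07,0.115,0,0,0.013],[-0.016,-0.1,0.115,0,0,0.019],[-0.021,-0.13,0.115,0,0,0.025],[-0.026,-0.16,0.115,0,0,0.03],[-0.03,-0.19,0.115,0,0,0.036],[-0.035,-0.22,0.115,0,0,0.042],[-0.04,-0.25,0.115,0,0,0.048],[-0.045,-0.28,0.115,0,0,0.054],[-0.05,-0.31,0.115,0,0,0.06],[-0.054,-0.34,0.115,0,0,0.066],[-0.059,-0.365,0.115,0,0,0.073],[-0.0615,-0.38,0.115,0,0,0.073],[-0.0615,-0.383,0.115,0,0,0.073],[-0.0615,-0.383,0.115,0,0,0.073]]' && python3 -m handwheel '[[0,0,0,0,0,0],[0,0,0,0,0,0]]'
python3 -c "
from h import *
go(446.5,-81.8,11.5,3)"
```

```text
time_s: 19.8
tcp_pos: [0.5078, 0.3023, 0.0108]
eef_rot: [0.011, 1.0, -0.0, -0.0]
contact_force: [-1.0, -0.6, -0.3]
grip_width: 0.0725
grasp_force: 0.0
time_s: 20.47
tcp_pos: [0.5085, 0.303, 0.0121]
eef_rot: [0.01, 1.0, 0.0, 0.001]
contact_force: [0.3, -1.5, 7.9]
grip_width: 0.0455
grasp_force: 41.8
time_s: 22.13
tcp_pos: [0.4462, -0.0811, 0.1261]
eef_rot: [-0.025, 1.0, -0.0, 0.0]
contact_force: [-0.3, 1.7, -0.2]
grip_width: 0.0457
grasp_force: 41.2
time_s: 22.3
tcp_pos: [0.4464, -0.0795, 0.1259]
eef_rot: [-0.026, 1.0, 0.0, 0.0]
contact_force: [-0.5, 0.0, -0.3]
grip_width: 0.0457
grasp_force: 41.2
22.3 shift [ 1.000e-04 -2.300e-03 -1.144e-01] turn [-0.0001  0.0002 -0.0005] q [-0.24  0.37  2.14  0.    0.64 -1.87] w 0.04567959108064663 gf 41.186304688453674 F [-0.5  0.  -0.3]
```

```bash
python3 -m handwheel '[[0,-0.001,-0.025,0,0,0],[0,-0.0015,-0.055,0,0,0],[0,-0.0015,-0.08,0,0,0],[0,-0.0015,-0.097,0,0,0],[0,-0.0015,-0.106,0,0,0],[0,-0.0015,-0.109,0,0,0],[0,-0.0015,-0.111,0,0,0],[0,-0.0015,-0.1125,0,0,0],[0,-0.0015,-0.1135,0,0,0],[0,-0.0015,-0.1145,0,0,0],[0,-0.0015,-0.1145,0,0,0]]' && python3 -m handwheel '[[0,0,0,0,0,0],[0,0,0,0,0,0],[0,0,0,0,0,0],[0,0,0,0,0,0],[0,0,0,0,0,0]]' 0.15 && python3 -m handwheel '[[0,0,0.02,0,0,0],[0,0,0.055,0,0,0],[0,0,0.09,0,0,0],[0,0,0.13,0,0,0],[0.03,0.04,0.16,0,0,0],[0.05,0.08,0.2,0,0,0],[0.06,0.12,0.2,0,0,0],[0.06,0.16,0.2,0,0,0],[0.06,0.2,0.2,0,0,0],[0.06,0.24,0.2,0,0,0],[0.06,0.28,0.2,0,0,0],[0.06,0.31,0.2,0,0,0],[0.06,0.34,0.2,0,0,0],[0.06,0.36,0.2,0,0,0],[0.06,0.37,0.2,0,0,0],[0.06,0.37,0.2,0,0,0],[0.06,0.37,0.2,0,0,0]]'
python3 -c "
from h import *
c=snap('top');measure(c,'top')
cv2.imwrite('pics/top2.png',c['color'][...,::-1])" 2>/dev/null
```

```text
time_s: 23.22
tcp_pos: [0.4469, -0.0819, 0.0121]
eef_rot: [-0.026, 1.0, -0.0, 0.001]
contact_force: [0.5, 1.4, 3.5]
grip_width: 0.0455
grasp_force: 41.5
time_s: 23.63
tcp_pos: [0.4463, -0.0818, 0.0114]
eef_rot: [-0.026, 1.0, -0.0, 0.0]
contact_force: [-0.9, 0.0, 0.1]
grip_width: 0.0728
grasp_force: 0.0
time_s: 25.05
tcp_pos: [0.5059, 0.2877, 0.211]
eef_rot: [-0.027, 1.0, -0.0, -0.0]
contact_force: [-0.6, -0.9, -0.8]
grip_width: 0.0725
grasp_force: 0.0
top t_disc tray [641.4 102.  139.  102.8   3.4] z 0.0051
   block [623.7  99.   64.3  45.8   4. ] mean [622.6  98.5  45.9] n 459 orn [623.9 100.   49. ] 160
top t_cross tray [ 622.2 -305.8  139.   103.3  -13. ] z 0.0049
   block [ 605.2 -302.2   65.3   46.4  -12.5] mean [ 603.7 -301.2   45.2] n 465 orn [ 603.6 -299.5   49. ] 117
top t_bars tray [464.5 -80.8 137.6 102.2   3.3] z 0.0049
   block [447.1 -82.7  62.3  45.6   1.2] mean [447.  -83.1  45.5] n 475 orn [447.  -82.4  49. ] 120
top t_spare tray [526.1 305.1 138.9 111.7  -1.3] z 0.0048
```

View pics/top2.png

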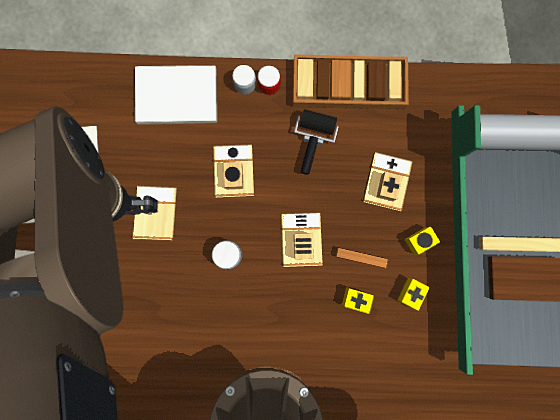

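The picture shows each block in its matching tray: disc (232,175), cross (391,186), bars (304,245). All are ornament up and within about 1–2 mm of centre. The spare tray is empty, and the tin, roller and wooden bar haven't moved. Handing in.

```bash
python3 -c "
from bench import arm
print(arm.sign_off())"
```

```text
the job is handed in; nothing more can be done
None
```

The job is handed in: all three blocks stand ornament up in their matching trays, within about 2 mm of centre by the camera, at about 25 s on the robot clock, and the ink tin, roller and wooden bar were not moved.

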